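Clamp the glued mouthguard case

ROBOT

A 6-joint arm with a two-finger parallel gripper is mounted at the origin on the work surface. World frame = base frame: x ahead of the robot, y to its left, z up, the work surface at z = 0. Lengths are in m, angles in rad, forces in N, time in s.
With the tool pointing down it reaches from about 0.35 to 0.775 m from the base axis. Payload 7.3 kg.
Tool frame: the origin (TCP) lies at the very end of the fingers, on their centre line; the grasp point (between the pads) lies 19 mm behind it; z points along the fingers, y is the line along which they close (so a half turn about z gives the same grasp; the last joint's range is limited). The gripper opens to 92 mm and grips with 3 to 60 N. Pads are 19 mm wide; open, the fingers measure 130 mm over their backs; the gripper's body (75 mm by 190 mm) begins 47 mm behind the grasp point.
Start: joints at [-1.474, 0.342, 1.524, -0, 1.275, -0.146], TCP at [0.126, -0.51, 0.227] pointing down, gripper open.
Joint ranges: [-2.53, 2.53], [-0.77, 2.02], [0.04, 2.7], [-1, 4.14], [0.28, 2.66], [-3.11, 3.11]. Speed limits (rad/s): [2.57, 2.57, 3.14, 3.14, 3.14, 3.14].

INTERFACE

Orientations are given as [roll, pitch, yaw] about the fixed x, y, z axes, in that order (R = Rz(yaw) Ry(pitch) Rx(roll)).
In Python, from cell import * gives the robot as it stands.
- The arm moves only by the tool step_arm, never from a script. Its argument "commands" is a list of rows, each a list of 7 numbers: the opening, from 0 (shut) to 1 (fully open), then the shift along the world's x, y, z in cm, then the turn, a rotation vector about the world's x, y, z in rad. A call has 1 to 5 rows; each row is the pose to reach, as a shift and turn from the pose commanded when the call began; what a row does not reach only later rows make up. A row lasts 1/12 s, in which the tool goes at most 41.7 mm and 7.16 degrees, less where a joint would pass 70% of its speed; a pose out of reach is approached as far as the arm can. A call with a gripper value outside its range is refused whole. The fingers move at their own pace and stop on an object; "grip_force" is the grip in N (left out, the last holds). Time passes only in rows, so rows that repeat a pose let the fingers close. It gives the time, the measured TCP pose, the force, the opening and the grip force at its end, in the units of the state.
- observe(): the state, without advancing time (a new reading comes with each control period).
- read_camera(name): name is "scene" or "top" or "wrist"; returns the picture (420x560x3 uint8, red, green, blue); there is no depth.
- camera_model(name): a dict with "vfov" (degrees; the focal length in pixels is half the picture's height over the tangent of half this angle, whatever the lens; pixels are square), "cx", "cy" (the principal point, pixels), "world_to_cam" (4x4, takes a point from world to camera coordinates). Camera axes: x right, y up, looking along -z (the intrinsics and any distortion apply to the point x, -y, -z); pixel columns grow to the right and rows downward; lengths in m; the calibration is good to about 2 mm. A picture is of the moment at which its call begins: read the wrist's pose just before it. camera_model takes no time and is no camera call; for the wrist camera it gives the pose at the moment of the call.
- hand_in(): hands the job in; it is judged then, once.
The state is a dict: "time": time; "qpos": joint angles; "qvel": joint speeds; "joint_efforts": joint torques, N m; "tool_pos": TCP position; "tool_rot": TCP orientation; "contact_force": force on the tool from outside, world axes, zero at the start; "torque": the same for the moment, N m; "opening": finger opening in m; "grip_force": force on a finger pad.
Only numpy, scipy, OpenCV 4.12 (cv2) and the standard library are available. Lean on these libraries where they do the work, as an engineer would, in place of code of your own. Each camera call takes 0.05 s, during which the arm holds its last target. There are 200 camera calls.

TASK

The lid of the green mouthguard case has just been glued and must be clamped. Swing the upright red-tipped hold-down bar over the case until it lies in its yellow catch; then pump the orange trigger levers of the ratchet clamp (squeeze, let open, squeeze again) until the red spring pad presses the case against the end stop with its spring about half pushed in, never driving it solid, and finish there, still holding the levers squeezed. Move the jaw by the trigger alone and leave the other gear on the bench where it is.

Things in the scene. Friction and masses are not known exactly. Their poses are not given: they have to be found in the camera images.
- clamp: blue bench clamp, bolted down, 290 mm long, 130 mm wide. Origin on the bench surface (z=0); its x axis is the way the jaw advances (from the trigger towards the end stop), y to the left of that, z up. Base plate 12 mm thick, from x=-175 to 115 mm and y=+-65 mm; blue housing x=-155 to -45 mm, y=+-23 mm, top at z=66 mm; end stop x=55 to 73 mm, y=+-35 mm, top at z=74 mm
- trigger_grip (a point): fixed point midway between the two trigger levers at the height to squeeze, 135 mm above the bench, at x=-95, y=0 mm of the clamp. The levers are pinched along the clamp's x axis, from above; each is 26 mm wide (along y), 10 mm thick, orange with black rubber, top about 155 mm above the bench. Over both outer faces at this height they measure about 62 mm open and 38 mm fully squeezed
- lever_a (a joint): squeeze of the trigger in rad: 0 = levers open, 0.16 = fully squeezed. The two levers are geared together and spring open by themselves: about 3 N of grip starts them, 4 N holds them squeezed without load; each further 1 N gives about 1.8 N at the jaw, less 3 N of jaw friction (12 N of grip ends at 10 to 18 N on the case). A full squeeze carries the jaw 13.6 mm, the first one less (from 1.5 mm)
- grip_a: orange lever on the side of the clamp's -x, origin on its pivot 60 mm above the bench. Letting the levers open fully leaves the jaw where it is: ratchet teeth of 12 mm pitch, so each full squeeze and release gains 12 mm; after a part stroke nothing is gained and a loaded jaw springs back to the last tooth
- grip_b: orange lever on the side of the clamp's +x, origin on its pivot 60 mm above the bench
- jaw (a joint): advance of the toothed jaw bar in m, 0 = fully back, starts between 0 and 0.027, grows towards the end stop; it cannot be pulled back. The front of the relaxed pad lies at x = -13 mm + jaw in the clamp's frame, so it meets the 32 mm thick case, resting on the end stop, at jaw = 36 mm
- jaw_head: dark steel 32 mm square head at the front of the toothed bar, carries the spring pad; its origin coincides with the clamp's origin when jaw = 0
- pad (a joint): how far the spring of the pad is pressed in, in m: 0 relaxed, 0.014 solid; the spring gives 2 N per mm, so 0.007 (half) is 14 N on the case
- pad_face: red round pad, 32 mm across, 44 mm above the bench, that bears on the case; its origin coincides with the clamp's origin when jaw and pad are 0
- pad_front (a point): centre of the red pad's front face
- stop_face (a point): centre of the end stop's face, 44 mm above the bench
- case: green mouthguard case with black seam, standing loose on its edge on the base plate between pad and end stop, 32 mm (x, the clamped thickness) by 84 mm (y) by 64 mm tall, 90 g. Origin in the centre of its underside, 12 mm above the bench; it starts 1 to 8 mm short of the end stop
- hook (a joint): angle of the hold-down bar in rad: 0 = level over the case, resting in the yellow catch; about 1.6 = upright. It turns about the clamp's x axis, a stiff hinge that stays where it is left (under 2 N at the tip moves it)
- hook_hinge (a point): the bar's hinge, at x=39, y=-58, z=88 mm of the clamp. At angle q the bar runs from here in the direction (0, cos q, sin q) of the clamp's frame
- hook_grip (a point): centre of the bar's red tip, 128 mm from the hinge (bar 146 mm long, 14 mm wide along the clamp's x, 8 mm thick). It can be pinched here along the clamp's x axis from above in every position. Closed, it lies 88 mm above the bench at y=70 mm of the clamp, outside the catch (two yellow prongs 19 mm apart from y=48 to 58 mm, top 96 mm above the bench)
- turntable: white plastic turntable, 260 mm across, 22 mm high, stays put; origin under its centre
- mug: white mug, 76 mm across, 90 mm tall, on the turntable; origin in the centre of its underside
- grip_ring: chrome grip ring, 76 mm across, 16 mm tall, on the turntable; origin in the centre of its underside
- carabiner: aluminium carabiner lying flat on the turntable, 92 by 54 mm, 10 mm thick; origin in its middle, at its underside
- tape_roll: white roll of tape, 90 mm across, 38 mm tall; origin in the centre of its underside
- salve_jar: jar, 68 mm across, 60 mm tall; origin in the centre of its underside
- spray_bottle: blue bottle, 60 mm across, 170 mm tall; origin in the centre of its underside
Mind the look-alikes: they are no part of the job. Of the things like the case, leave any that is purple; of the rest the smaller one is meant.

How it is judged:
By the outcome, as a careful person would: the job done as asked, in the order asked, and still so for the second after the job is handed in, while the arm keeps its last pose, push and grip.
It also fails if it takes over 61 s, if anything falls off the work surface, if the arm or the gripper's body presses on something with over 40 N, if the wrist force passes 120 N, or if a joint passes its speed limit or range.

## Working session

There is one attempt and no reset: what is moved stays moved. The work goes in short steps, Python scripts to look and compute and a tool call to move; the robot and the scene stay as the last step left them, time stands still between calls to the robot, and variables do not carry over. Pictures are saved under pics/ and viewed, at most 10 in all, crops included, and the job is handed in when it is done.

Besides the shell and the picture viewer there is one more tool, called after "Call:" as name([rows], argument=value, ...), one row to a line, values as JSON. step_arm: Moves the arm, as the interface text tells. Its arguments: {"type":"object","properties":{"commands":{"type":"array"},"grip_force":{"type":"number"}},"required":["commands"]}

```bash
mkdir -p pics; ls; python3 - <<'E'
from cell import *
import cv2,numpy as np
for n in("scene","top"):
    im=read_camera(n); cv2.imwrite(f"pics/{n}0.png",im[:,:,::-1])
    m=camera_model(n); print(n,{k:(np.round(v,4).tolist() if not isinstance(v,str) else v) for k,v in m.items()})
print(observe())
E
```

```text
pics
scene {'vfov': 54.9419, 'cx': 280.447, 'cy': 207.0886, 'world_to_cam': [[0.878, 0.4786, -0.0041, -0.5977], [-0.2616, 0.4872, 0.8332, 0.0458], [0.4007, -0.7305, 0.553, -1.5029], [0.0, 0.0, 0.0, 1.0]]}
top {'vfov': 43.1323, 'cx': 289.2883, 'cy': 209.2124, 'world_to_cam': [[0.0247, -0.9996, -0.0145, 0.0539], [0.9965, 0.0234, 0.0808, -0.6512], [-0.0804, -0.0165, 0.9966, -1.4739], [0.0, 0.0, 0.0, 1.0]]}
{'time': 0.1, 'qpos': array([-1.47400758e+00,  3.42653271e-01,  1.52487092e+00,  3.64931720e-05,
        1.27539282e+00, -1.46000576e-01]), 'qvel': array([ 0.00111231, -0.00267189, -0.00122961,  0.00118174,  0.00149682,
       -0.00029634]), 'joint_efforts': array([ 2.34863459e-03, -4.32003415e+01, -2.44694835e+01,  7.20058288e-02,
        5.25650731e-02, -5.10323014e-05]), 'tool_pos': array([ 0.12621521, -0.50925648,  0.22613199]), 'tool_rot': array([-3.14028746e+00, -2.27198313e-04,  2.42778526e-01]), 'contact_force': array([-0.28102915, -0.75902308, -0.21233616]), 'torque': array([ 0.02155784,  0.00649693, -0.01095777]), 'grip_force': 0.0, 'opening': 0.09177393152825332}
```

View pics/scene0.png

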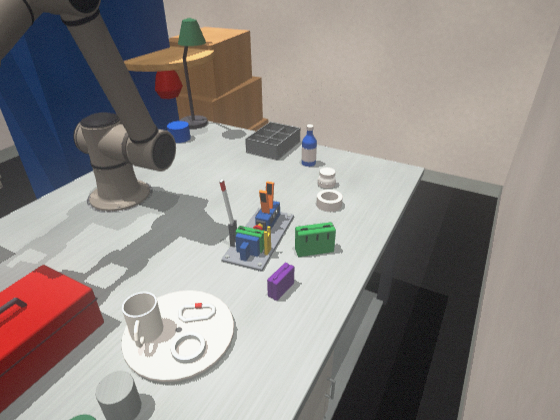

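View pics/top0.png

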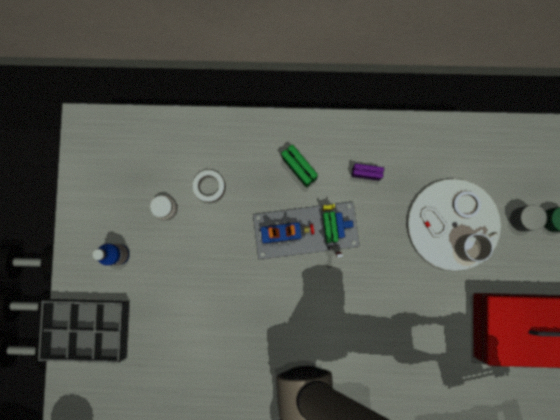

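The clamp is near top (305,232), levers at (275,230)/(293,230), upright bar at (338,252). Green candidates: in the clamp (330,225), and a larger loose one (298,165). Purple is at (367,171). The one in the clamp is the smaller green case.

```bash
cat > h.py <<'E'
from cell import *
import cv2,numpy as np
def ray(n,uv,m=None):
    m=m or camera_model(n); T=np.array(m["world_to_cam"]); f=210/np.tan(np.radians(m["vfov"]/2))
    d=np.array([(uv[0]-m["cx"])/f,-(uv[1]-m["cy"])/f,-1]); R=T[:3,:3]
    return -R.T@T[:3,3], R.T@d
def onz(n,uv,z,m=None):
    o,d=ray(n,uv,m); return o+d*(z-o[2])/d[2]
def proj(n,p,m=None):
    m=m or camera_model(n); T=np.array(m["world_to_cam"]); f=210/np.tan(np.radians(m["vfov"]/2))
    c=T[:3,:3]@p+T[:3,3]; return np.array([m["cx"]-f*c[0]/c[2], m["cy"]+f*c[1]/c[2]])
def meet(r1,r2):
    (o1,d1),(o2,d2)=r1,r2; s=np.linalg.lstsq(np.c_[d1,-d2],o2-o1,rcond=None)[0]
    a,b=o1+d1*s[0],o2+d2*s[1]; return (a+b)/2,np.linalg.norm(a-b)
E
python3 - <<'E'
from h import *
im=cv2.imread("pics/top0.png"); c=cv2.resize(im[190:270,240:375],None,fx=5.8,fy=5.8,interpolation=cv2.INTER_CUBIC)
cv2.imwrite("pics/topc.png",c)
s=cv2.imread("pics/scene0.png"); c=cv2.resize(s[170:275,205:345],None,fx=5.6,fy=5.6,interpolation=cv2.INTER_CUBIC)
cv2.imwrite("pics/scenec.png",c)
E
```

```text
(no output)
```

View pics/topc.png

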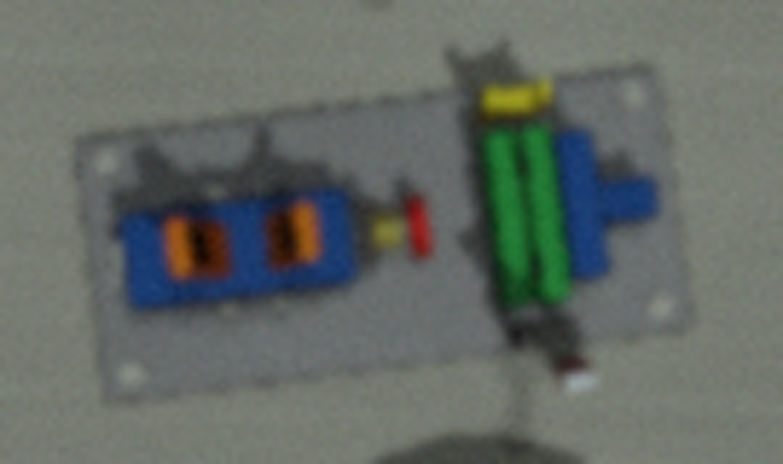

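View pics/scenec.png

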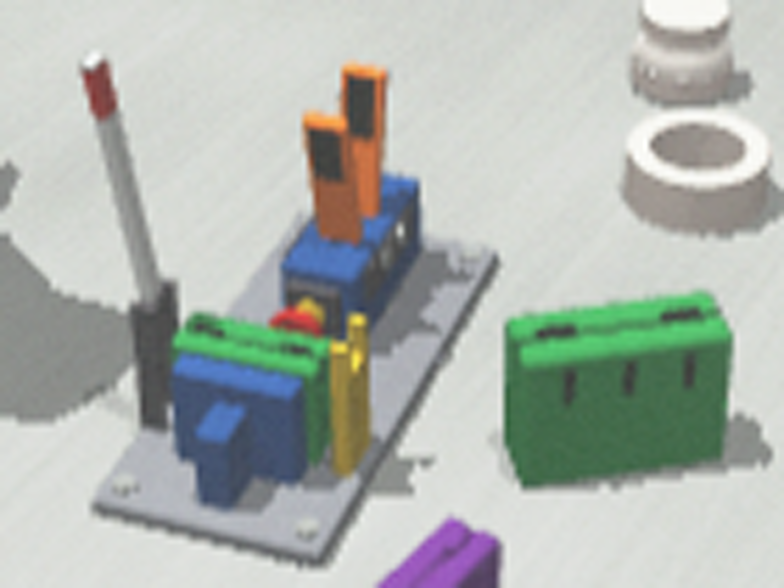

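The crop confirms it: the green case stands against the blue stop, with the catch at crop (515,98), bar tip at (575,372) and levers at (200,248)/(292,235).

```bash
python3 - <<'E'
from h import *
from scipy.optimize import least_squares
f=lambda x,y:((x+.5)/5.8-.5+240,(y+.5)/5.8-.5+190)
g=lambda x,y:((x+.5)/5.6-.5+205,(y+.5)/5.6-.5+170)
C=np.array([[-175,65],[115,65],[115,-65],[-175,-65]])/1e3
P=np.array([onz("top",f(*q),.012)[:2] for q in [(77,138),(655,68),(692,328),(107,402)]])
c,p=C.mean(0),P.mean(0); th=np.angle(sum(((P-p)@[1,1j])*np.conj((C-c)@[1,1j])))
R=np.array([[np.cos(th),-np.sin(th)],[np.sin(th),np.cos(th)]]); t=p-R@c
print("yaw",th,"org",t); print("res mm",np.round((P-(C@R.T+t))*1e3,1).tolist())
W=lambda x,y,z:np.array([*(R@[x,y]+t),z])
L=meet(ray("top",f(575,380)),ray("scene",g(92,62)))
print("bar top end",L)
c=L[0]; d=R.T@(c[:2]-t); print("tip in clamp",d,c[2])
for n,q in [("levers",(-.095,0,.155)),("pad",(0,0,.06)),("catch",(.039,.053,.096)),("case",(.03,0,.076)),("corner",(-.175,.065,.012)),("c2",(.115,.065,.012)),("c3",(.115,-.065,.012))]:
    a=proj("top",W(*q)); b=proj("scene",W(*q)); print(n,np.round((a-[240,190])*5.8),np.round((b-[205,170])*5.6))
np.savez("clamp.npz",R=R,t=t,th=th)
for n,q in [("trigger",(-.095,0,.135)),("hinge",(.039,-.058,.088)),("tipclosed",(.039,.07,.088))]: print(n,W(*q))
E
```

```text
yaw -1.4231642373794728 org [ 0.59760089 -0.00754754]
res mm [[0.4, -1.7], [-1.0, 1.9], [0.5, 1.0], [0.1, -1.2]]
bar top end (array([ 0.5245095 , -0.05633349,  0.23092788]), np.float64(0.00066061659636951))
tip in clamp [ 0.03750378 -0.07947254] 0.23092787537863307
levers [240. 236.] [342.  91.]
pad [445. 219.] [281. 326.]
catch [516.  92.] [343. 333.]
case [509. 210.] [257. 334.]
corner [ 71. 136.] [496. 250.]
c2 [656.  64.] [313. 557.]
c3 [692. 327.] [ 83. 499.]
trigger [0.58362673 0.08641906 0.135     ]
hinge [ 0.54596856 -0.0546549   0.088     ]
tipclosed [ 0.6725762  -0.03582656  0.088     ]
```

Clamp pose found (residuals under 2 mm), bar angle about 1.72 rad. Next I move above the bar tip and refine with the wrist camera.

Call:
step_arm([
  [1,2.5,2.8,0.8,0,0,-0.02],
  [1,5,5.6,1.6,0,0,-0.04],
  [1,7.5,8.5,2.4,0,0,-0.06],
  [1,10,11.3,3.2,0,0,-0.08],
  [1,12.5,14.1,4,0,0,-0.095],
])

```text
time: 0.52
tool_pos: [0.2519, -0.367, 0.2668]
tool_rot: [-3.141, 0.0, 0.146]
contact_force: [0.9, 0.3, -0.0]
opening: 0.0919
grip_force: 0.0
```

Call:
step_arm([
  [1,2.5,2.8,1,0,0,0],
  [1,5,5.6,2,0,0,0],
  [1,7.5,8.5,3,0,0,0],
  [1,10,11.3,4,0,0,0],
  [1,12.5,14.1,5,0,0,0],
])

```text
time: 0.93
tool_pos: [0.3769, -0.2258, 0.3171]
tool_rot: [-3.142, 0.0, 0.148]
contact_force: [-0.0, -1.0, 0.3]
opening: 0.0919
grip_force: 0.0
```

Call:
step_arm([
  [1,2.3,2.8,1,0,0,0],
  [1,4.6,5.6,2,0,0,0],
  [1,7,8.5,3,0,0,0],
  [1,8,11.3,3,0,0,0],
  [1,8,14,3,0,0,0],
])

```text
time: 1.35
tool_pos: [0.4579, -0.0859, 0.3464]
tool_rot: [-3.141, -0.0, 0.149]
contact_force: [0.3, 0.1, -0.6]
opening: 0.092
grip_force: 0.0
```

Call:
step_arm([
  [1,1,2,0,0,0,0],
  [1,1,3.1,0,0,0,0],
  [1,1,3.1,0,0,0,0],
  [1,1,3.1,0,0,0,0],
])

```text
time: 1.68
tool_pos: [0.4659, -0.0568, 0.3465]
tool_rot: [3.141, 0.001, 0.149]
contact_force: [0.5, -0.0, 0.7]
opening: 0.0917
grip_force: 0.0
```

```bash
python3 - <<'E'
from h import *
m=camera_model("wrist"); im=read_camera("wrist"); cv2.imwrite("pics/w1.png",im[:,:,::-1])
import pickle; pickle.dump(m,open("w1.pkl","wb"))
print(m["vfov"],m["cx"],m["cy"],np.round(np.array(m["world_to_cam"]),3).tolist()); o=observe(); print(o["tool_pos"],o["tool_rot"],o["contact_force"],o["time"])
E
```

```text
60.94630869618776 280.6375241291232 206.33070186275282 [[0.149, -0.989, 0.0, -0.125], [0.953, 0.144, -0.266, -0.37], [0.263, 0.04, 0.964, -0.626], [0.0, 0.0, 0.0, 1.0]]
[ 0.46593941 -0.05733713  0.34659482] [3.14108717e+00 6.17575589e-04 1.47622303e-01] [-6.13070180e-04 -4.31686078e-01 -9.36161807e-01] 1.7333
```

View pics/w1.png

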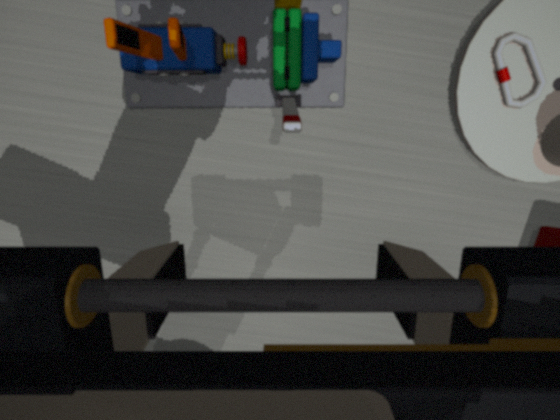

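The wrist view shows the bar end at (292,127), plate corners at (130,107) and (345,107), and levers at (125,36)/(176,38).

```bash
python3 - <<'E'
from h import *
import pickle; m=pickle.load(open("w1.pkl","rb")); k=np.load("clamp.npz");R,t=k["R"],k["t"]
c=lambda w:np.round((R.T@(w[:2]-t))*1e3,1)
for n,uv,z in [("barend",(292,127),.231),("cornerBL",(130,107.5),.012),("cornerBR",(345,107.5),.012),("stop right edge top",(319,47),.074),("screwBL",(136,97),.014),("screwBR",(333,97),.014),("lever tops outer L",(105,36),.155),("lever R outer",(184,38),.155)]:
    w=onz("w",uv,z,m); print(n,np.round(w,4),c(w))
f=lambda x,y:((x+.5)/5.8-.5+240,(y+.5)/5.8-.5+190)
print(meet(ray("t",(292,127),m),ray("top",f(577,378))))
E
```

```text
barend [ 0.5236 -0.0564  0.231 ] [ 37.4 -80.4]
cornerBL [0.5066 0.1523 0.012 ] [-171.5  -66.5]
cornerBR [ 0.5493 -0.1306  0.012 ] [114.6 -65.9]
stop right edge top [ 0.6071 -0.0785  0.074 ] [71.6 -1. ]
screwBL [0.5213 0.1442 0.014 ] [-161.3  -53.1]
screwBR [ 0.56  -0.112  0.014] [ 97.8 -52.6]
lever tops outer L [0.574  0.1194 0.155 ] [-129.    -4.7]
lever R outer [0.5829 0.0491 0.155 ] [-58.1  -6.2]
(array([ 0.52535499, -0.05482043,  0.26275976]), np.float64(0.0010344040078136736))
```

Call:
step_arm([
  [1,3,0,0,0,0,0],
  [1,6,0.05,0,0,0,0],
  [1,6.1,0.05,-3,0,0,0],
  [1,6.1,0.05,-6,0,0,0],
  [1,6.1,0.05,-9,0,0,0],
])

```text
time: 2.15
tool_pos: [0.5274, -0.0579, 0.2554]
tool_rot: [3.141, -0.0, 0.146]
contact_force: [-0.8, 0.6, -0.1]
opening: 0.0916
grip_force: 0.0
```

Call:
step_arm([
  [1,0,0,-3,0,0,0],
  [1,0,0,-6,0,0,0],
  [1,0,0,-6,0,0,0],
])

```text
time: 2.4
tool_pos: [0.5237, -0.057, 0.1911]
tool_rot: [-3.138, 0.01, 0.146]
contact_force: [-0.3, -0.1, 0.7]
opening: 0.0919
grip_force: 0.0
```

```bash
python3 - <<'E'
from h import *
m=camera_model("wrist"); im=read_camera("wrist"); cv2.imwrite("pics/w2.png",im[:,:,::-1])
o=observe(); print(o["tool_pos"],o["contact_force"])
h=np.array([39,-58,88])/1e3
import math
p0=None
for q in [1.72,1.6,1.45,1.3,1.15,1.0,.85,.7,.55,.4,.3,.2,.1,0]:
    y,z=128*math.cos(q),128*math.sin(q)
    p=np.array([y*.9891,y*.1471,z])/10
    if p0 is None:p0=p
    print(q,np.round(p-p0,2))
E
```

```text
[ 0.5253271  -0.05715034  0.19442311] [ 0.24315574  0.20188767 -0.7282325 ]
1.72 [0. 0. 0.]
1.6 [1.51 0.22 0.14]
1.45 [3.41 0.51 0.05]
1.3 [ 5.27  0.78 -0.32]
1.15 [ 7.05  1.05 -0.97]
1.0 [ 8.72  1.3  -1.89]
0.85 [10.24  1.52 -3.04]
0.7 [11.57  1.72 -4.41]
0.55 [12.68  1.89 -5.97]
0.4 [13.54  2.01 -7.67]
0.3 [13.98  2.08 -8.88]
0.2 [ 14.29   2.13 -10.11]
0.1 [ 14.48   2.15 -11.38]
0 [ 14.54   2.16 -12.66]
```

View pics/w2.png

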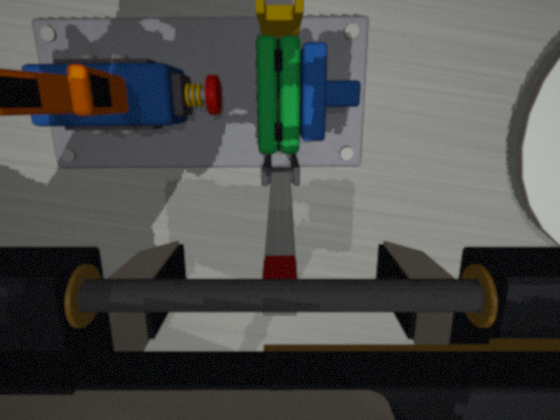

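The red tip sits centred between the fingers at (280,280), so I close on it.

Call:
step_arm([
  [0,0,0,0,0,0,0],
  [0,0,0,0,0,0,0],
  [0,0,0,0,0,0,0],
  [0,0,0,0,0,0,0],
  [0,0,0,0,0,0,0],
], grip_force=10)

```text
time: 2.87
tool_pos: [0.5277, -0.0562, 0.1979]
tool_rot: [3.141, -0.002, 0.148]
contact_force: [-0.4, -0.3, -0.4]
opening: 0.0631
grip_force: 0.0
```

Call:
step_arm([
  [0,0,0,0,0,0,0],
  [0,0,0,0,0,0,0],
  [0,0,0,0,0,0,0],
])

```text
time: 3.12
tool_pos: [0.5273, -0.0561, 0.1969]
tool_rot: [3.141, -0.0, 0.148]
contact_force: [0.2, 0.0, 0.2]
opening: 0.0429
grip_force: 0.0
```

Call:
step_arm([
  [0,0,0,0,0,0,0],
  [0,0,0,0,0,0,0],
  [0,0,0,0,0,0,0],
  [0,0,0,0,0,0,0],
  [0,0,0,0,0,0,0],
])

```text
time: 3.53
tool_pos: [0.5272, -0.056, 0.1967]
tool_rot: [-3.141, 0.0, 0.148]
contact_force: [-0.8, -0.1, 0.1]
opening: 0.014
grip_force: 10.0
```

Call:
step_arm([
  [0,0,0,0,0,0,0],
  [0,0,0,0,0,0,0],
])

```text
time: 3.7
tool_pos: [0.5272, -0.056, 0.1967]
tool_rot: [-3.142, 0.0, 0.148]
contact_force: [0.3, 0.5, 0.2]
opening: 0.014
grip_force: 10.0
```

Call:
step_arm([
  [0,0.75,0.11,0.1,0,0,0],
  [0,1.5,0.22,0.14,0,0,0],
  [0,3.4,0.5,0.05,0,0,0],
  [0,5.25,0.78,-0.3,0,0,0],
  [0,7.05,1.05,-0.97,0,0,0],
])

```text
time: 4.12
tool_pos: [0.5994, -0.045, 0.1877]
tool_rot: [-3.141, -0.001, 0.148]
contact_force: [-1.7, 0.8, 1.7]
opening: 0.0139
grip_force: 10.0
```

Call:
step_arm([
  [0,1.67,0.25,-0.92,0,0,0],
  [0,3.19,0.47,-2.07,0,0,0],
  [0,4.52,0.67,-3.44,0,0,0],
  [0,5.63,0.84,-5,0,0,0],
  [0,6.49,0.96,-6.7,0,0,0],
])

```text
time: 4.53
tool_pos: [0.6661, -0.0348, 0.1206]
tool_rot: [3.141, -0.006, 0.148]
contact_force: [2.7, 3.0, 2.4]
opening: 0.0137
grip_force: 10.0
```

Call:
step_arm([
  [0,0.44,0.15,-1.2,0,0,0],
  [0,0.75,0.22,-2.4,0,0,0],
  [0,0.94,0.25,-3.7,0,0,0],
])

```text
time: 4.78
tool_pos: [0.6759, -0.0332, 0.0837]
tool_rot: [3.14, -0.007, 0.148]
contact_force: [6.2, 1.0, 2.4]
opening: 0.0137
grip_force: 10.0
```

Call:
step_arm([
  [0,0.05,0.0,-0.6,0,0,0],
  [0,0.06,0.0,-1.1,0,0,0],
  [0,0.06,0.0,-1.3,0,0,0],
  [0,0.06,0,-1.3,0,0,0],
])

```text
time: 5.12
tool_pos: [0.6763, -0.0331, 0.0704]
tool_rot: [3.14, -0.007, 0.148]
contact_force: [8.1, 0.9, -0.1]
opening: 0.0139
grip_force: 10.0
```

Call:
step_arm([
  [0,0.2,0,-0.2,0,0,0],
  [0,0.4,0.0,-0.3,0,0,0],
  [0,0.4,0,-0.3,0,0,0],
])

```text
time: 5.37
tool_pos: [0.6765, -0.0331, 0.0661]
tool_rot: [-3.141, 0.002, 0.148]
contact_force: [-1.1, 0.4, 0.5]
opening: 0.0139
grip_force: 10.0
```

```bash
python3 - <<'E'
from h import *
im=read_camera("scene"); cv2.imwrite("pics/s3.png",cv2.resize(im[170:275,205:345,::-1],None,fx=5.6,fy=5.6,interpolation=cv2.INTER_CUBIC))
o=observe(); print(o["tool_pos"],o["contact_force"],o["opening"])
E
```

```text
[ 0.6764364  -0.03310754  0.06622105] [-1.54846125  2.52357152 -0.25289747] 0.013816636674147061
```

View pics/s3.png

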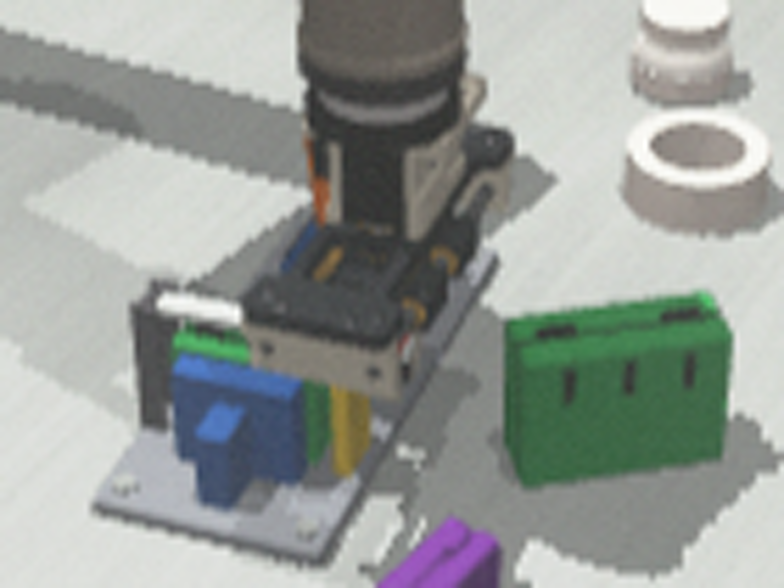

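The bar looks level at crop (200,305). I press a little further to check that it's seated.

Call:
step_arm([
  [0,0,0,-0.2,0,0,0],
  [0,0,0,-0.4,0,0,0],
  [0,0,0,-0.4,0,0,0],
])

```text
time: 5.67
tool_pos: [0.6766, -0.0331, 0.0626]
tool_rot: [-3.141, 0.0, 0.148]
contact_force: [0.9, 3.2, -1.0]
opening: 0.0136
grip_force: 10.0
```

Call:
step_arm([
  [0,0,0,-0.2,0,0,0],
  [0,0,0,-0.4,0,0,0],
  [0,0,0,-0.4,0,0,0],
])

```text
time: 5.92
tool_pos: [0.6769, -0.0332, 0.0604]
tool_rot: [3.142, -0.001, 0.148]
contact_force: [-4.7, 3.6, 7.1]
opening: 0.014
grip_force: 10.0
```

```bash
python3 - <<'E'
from h import *
for i in range(4):
    im=read_camera("scene")
    o=observe(); print(o["tool_pos"],o["contact_force"],o["torque"],o["opening"])
k=np.load("clamp.npz");R,t=k["R"],k["t"]
hsv=cv2.cvtColor(im[225:270,225:270],cv2.COLOR_RGB2HSV)
def W(x,y,z): return np.array([*(R@[x,y]+t),z])
for q in (0,.1,.2):
  for r in (0,.05,.1): print(q,r,proj("scene",W(.039,-.058+r*np.cos(q),.088+.004+r*np.sin(q))).round(1))
c=cv2.resize(im[210:250,225:285,::-1],None,fx=13,fy=13,interpolation=cv2.INTER_CUBIC); cv2.imwrite("pics/s4.png",c)
E
```

```text
[ 0.67686572 -0.03316673  0.06038842] [-3.73632217  3.6495469   8.82171593] [0.6356232  0.60353433 0.05148589] 0.013803948064357857
[ 0.67687746 -0.03318145  0.06038322] [-4.08982757  4.6766056   7.79805633] [0.60785873 0.60469501 0.09953514] 0.013832335309861126
[ 0.67685752 -0.03315315  0.0603794 ] [-4.55901627  4.1990876   7.23880356] [0.59787873 0.59177051 0.00949721] 0.013757538720590904
[ 0.67688077 -0.03319663  0.06038106] [-3.65042894  4.19390142  7.57601765] [ 0.55275419  0.55729219 -0.0264181 ] 0.014188097331508501
0 0 [231.4 223. ]
0 0.05 [246.9 226.4]
0 0.1 [262.8 229.9]
0.1 0 [231.4 223. ]
0.1 0.05 [246.8 225. ]
0.1 0.1 [262.5 227.1]
0.2 0 [231.4 223. ]
0.2 0.05 [246.4 223.6]
0.2 0.1 [261.9 224.2]
```

View pics/s4.png

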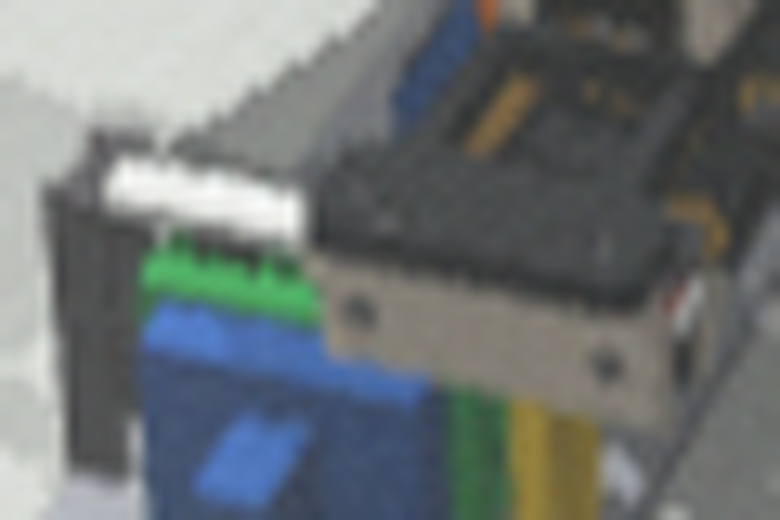

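The bar slope matches q=0 (0.23 against 0.22 predicted) with 8 N of resistance, so it's seated. I release, lift and go to the trigger.

Call:
step_arm([
  [1,0,0,0,0,0,0],
  [1,0,0,0,0,0,0],
  [1,0,0,0,0,0,0],
  [1,0,0,0,0,0,0],
  [1,0,0,0,0,0,0],
])

```text
time: 6.53
tool_pos: [0.6766, -0.0338, 0.0588]
tool_rot: [3.141, 0.0, 0.148]
contact_force: [-1.0, 0.4, -0.4]
opening: 0.0427
grip_force: 0.0
```

Call:
step_arm([
  [1,0,0,2,0,0,0],
  [1,0,0,5,0,0,0],
  [1,0,0,8.5,0,0,0],
  [1,0,0,12,0,0,0],
  [1,0,0,14,0,0,0],
])

```text
time: 6.95
tool_pos: [0.6779, -0.0338, 0.2035]
tool_rot: [3.14, -0.005, 0.148]
contact_force: [1.1, -0.2, 0.4]
opening: 0.0758
grip_force: 0.0
```

Call:
step_arm([
  [1,-2,2.4,0,0,0,0],
  [1,-4.2,5.2,0,0,0,0],
  [1,-6.4,8,0,0,0,0],
  [1,-8.6,10.8,0,0,0,0],
  [1,-9.6,11.8,0,0,0,0],
])

```text
time: 7.37
tool_pos: [0.578, 0.0877, 0.1992]
tool_rot: [-3.14, 0.001, 0.15]
contact_force: [1.6, -0.5, 0.7]
opening: 0.0918
grip_force: 0.0
```

Call:
step_arm([
  [1,0,0,0,0,0,0],
  [1,0,0,0,0,0,0],
  [1,0,0,0,0,0,0],
])

```text
time: 7.62
tool_pos: [0.5814, 0.0837, 0.1991]
tool_rot: [3.141, -0.001, 0.147]
contact_force: [-0.2, -0.1, 0.0]
opening: 0.0917
grip_force: 0.0
```

```bash
python3 - <<'E'
from h import *
m=camera_model("wrist"); o=observe(); im=read_camera("wrist"); cv2.imwrite("pics/w5.png",im[:,:,::-1])
import pickle; pickle.dump(m,open("w5.pkl","wb"))
print(o["tool_pos"],o["opening"],o["contact_force"],o["time"])
k=np.load("clamp.npz");R,t=k["R"],k["t"]
def W(x,y,z): return np.array([*(R@[x,y]+t),z])
for n,q in [("bar end",(.039,.088,.092)),("catch",(.039,.053,.096)),("grip mid",(-.095,0,.155))]: print(n,proj("",W(*q),m).round(0), proj("",W(*q),camera_model("top")).round(1))
E
```

```text
[0.58142698 0.0837366  0.19911555] 0.09170066890213063 [-0.23841987 -0.0592183   0.00399833] 7.6167
bar end [468.  79.] [327.3 193.2]
catch [464. 130.] [329.  205.8]
grip mid [277. 227.] [281.4 230.6]
```

View pics/w5.png

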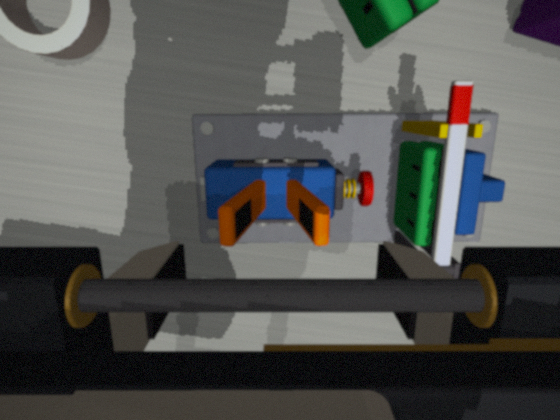

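The bar lies between the yellow prongs at (452,130), and the lever tops sit at (228,240) and (320,240). Measuring the lever midpoint:

```bash
python3 - <<'E'
from h import *
import pickle; m=pickle.load(open("w5.pkl","rb")); k=np.load("clamp.npz");R,t=k["R"],k["t"]
im=cv2.imread("pics/w5.png"); hsv=cv2.cvtColor(im,cv2.COLOR_BGR2HSV)
k8=cv2.inRange(hsv,(6,150,120),(16,255,255))
n,_,s,_=cv2.connectedComponentsWithStats(k8); print(s[s[:,4]>60])
for r in range(225,248,4): 
    c=np.where(k8[r,200:345])[0]+200; print(r,c.min() if len(c) else 0,c.max() if len(c) else 0)
    if len(c): 
        for u in (c.min(),c.max()):
            w=onz("",(u,r),.155,m); print("   ",np.round((R.T@(w[:2]-t))*1e3,1),w.round(4))
E
```

```text
[[     0      0    560    420 234326]
 [   220    207     13     39    388]
 [   313    207     17     39    486]]
225 221 328
    [-128.5    1. ] [0.5796 0.1197 0.155 ]
    [-64.7   1. ] [0.5891 0.0566 0.155 ]
229 221 328
    [-128.7   -1.6] [0.5771 0.1195 0.155 ]
    [-64.6  -1.5] [0.5866 0.0561 0.155 ]
233 221 328
    [-128.8   -4.1] [0.5746 0.1192 0.155 ]
    [-64.5  -4.1] [0.5841 0.0557 0.155 ]
237 222 328
    [-128.3   -6.6] [0.5722 0.1184 0.155 ]
    [-64.4  -6.6] [0.5816 0.0552 0.155 ]
241 221 328
    [-129.    -9.2] [0.5695 0.1187 0.155 ]
    [-64.3  -9.2] [0.5791 0.0547 0.155 ]
245 229 323
    [-124.2  -11.8] [0.5677 0.1136 0.155 ]
    [-67.3 -11.8] [0.5761 0.0573 0.155 ]
```

Call:
step_arm([
  [1,0.2,0.4,-1,0,0,0],
  [1,0.2,0.4,-3.5,0,0,0],
  [1,0.2,0.4,-6,0,0,0],
  [1,0.2,0.4,-8.3,0,0,0],
  [1,0.2,0.4,-8.3,0,0,0],
])

```text
time: 8.08
tool_pos: [0.58, 0.0877, 0.1103]
tool_rot: [-3.141, 0.01, 0.147]
contact_force: [-0.3, 0.2, -0.6]
opening: 0.0915
grip_force: 0.0
```

Call:
step_arm([
  [1,0,0,0,0,0,0],
  [0.75,0,0,0,0,0,0],
  [0.7,0,0,0,0,0,0],
  [0.7,0,0,0,0,0,0],
  [0.7,0,0,0,0,0,0],
], grip_force=10)

```text
time: 8.5
tool_pos: [0.5833, 0.0885, 0.1172]
tool_rot: [3.141, -0.002, 0.148]
contact_force: [0.6, 0.6, -0.1]
opening: 0.0694
grip_force: 0.0
```

```bash
cat > look.py <<'E'
# pad front and case back face in the clamp frame: median columns of the masks on the jaw axis (wrist view), cast on z=44 mm
from h import *
import sys
k=np.load("clamp.npz");R,t=k["R"],k["t"]
o=observe(); m=camera_model("wrist"); im=read_camera("wrist"); cv2.imwrite(f"pics/{sys.argv[1]}.png",im[:,:,::-1])
hsv=cv2.cvtColor(im,cv2.COLOR_RGB2HSV)
W=lambda x,y,z:np.array([*(R@[x,y]+t),z])
red=cv2.inRange(hsv,(0,150,70),(5,255,255))|cv2.inRange(hsv,(172,150,70),(180,255,255)); grn=cv2.inRange(hsv,(50,120,50),(85,255,255))
a=proj("",W(-.05,.0,.044),m); b=proj("",W(.06,0,.044),m); print("axis px",a.round(),b.round())
for n,M in(("red",red),("grn",grn)):
    sub=np.zeros_like(M); r0=int(min(a[1],b[1])-35); r1=int(max(a[1],b[1])+35); c0,c1=int(a[0])-20,int(b[0])+20
    sub[max(r0,0):r1,c0:c1]=M[max(r0,0):r1,c0:c1]; y,x=np.where(sub)
    if len(x): 
        print(n,len(x),"cols",x.min(),x.max(),"rows",y.min(),y.max())
        for u in (x.min(),x.max()+1):
            w=onz("",(u,np.median(y)),.044 if n=="red" else .076,m); print("   clamp mm",np.round(R.T@(w[:2]-t)*1e3,1))
print(o["tool_pos"],o["opening"],o["grip_force"],o["contact_force"],o["time"])
E
python3 look.py w6
```

```text
axis px [351. 217.] [513. 217.]
red 849 cols 388 412 rows 196 240
   clamp mm [-24.5  -1. ]
   clamp mm [-7.5 -0.9]
grn 4266 cols 432 514 rows 181 247
   clamp mm [-9.2 12. ]
   clamp mm [39.2 12. ]
[0.58332753 0.08847545 0.117246  ] 0.06943598629493196 0.0 [ 0.61718714  0.64087318 -0.1461352 ] 8.5
```

Call:
step_arm([
  [0.3,0,0,0,0,0,0],
  [0.3,0,0,0,0,0,0],
  [0.3,0,0,0,0,0,0],
])

```text
time: 8.8
tool_pos: [0.5835, 0.0883, 0.1185]
tool_rot: [3.141, -0.003, 0.148]
contact_force: [-3.0, -1.4, 13.5]
opening: 0.0487
grip_force: 8.5
```

Call:
step_arm([
  [0.3,0,0,0,0,0,0],
  [0.3,0,0,0,0,0,0],
  [0.3,0,0,0,0,0,0],
  [0.3,0,0,0,0,0,0],
])

```text
time: 9.13
tool_pos: [0.5837, 0.0883, 0.1187]
tool_rot: [3.141, -0.004, 0.148]
contact_force: [-2.8, -1.2, 12.8]
opening: 0.0384
grip_force: 10.0
```

```bash
python3 look.py w7
```

```text
axis px [350. 217.] [511. 217.]
red 910 cols 403 429 rows 196 240
   clamp mm [-13.4  -0.9]
   clamp mm [ 5.  -0.9]
grn 4396 cols 431 512 rows 181 250
   clamp mm [-8.7 11.4]
   clamp mm [39.5 11.4]
[0.58371909 0.08827922 0.11870576] 0.03836469571340387 9.999772310256958 [-2.81258544 -1.18243039 12.79291868] 9.1333
```

Call:
step_arm([
  [0.75,0,0,0,0,0,0],
  [0.75,0,0,0,0,0,0],
  [0.75,0,0,0,0,0,0],
  [0.75,0,0,0,0,0,0],
  [0.75,0,0,0,0,0,0],
])

```text
time: 9.6
tool_pos: [0.5824, 0.0886, 0.1157]
tool_rot: [-3.141, 0.001, 0.148]
contact_force: [0.4, 0.3, -0.1]
opening: 0.0658
grip_force: 0.0
```

Call:
step_arm([
  [0.75,0,0,0,0,0,0],
  [0.75,0,0,0,0,0,0],
  [0.75,0,0,0,0,0,0],
])

```text
time: 9.85
tool_pos: [0.5825, 0.0882, 0.1157]
tool_rot: [3.141, 0.001, 0.148]
contact_force: [-0.0, -2.1, -0.4]
opening: 0.0684
grip_force: 0.6
```

```bash
python3 look.py w8
```

```text
axis px [351. 216.] [514. 216.]
red 942 cols 343 431 rows 195 250
   clamp mm [-55.2  -0.8]
   clamp mm [ 4.8 -0.7]
grn 4410 cols 433 516 rows 180 247
   clamp mm [-9.1 11.5]
   clamp mm [39.4 11.6]
[0.5825236  0.08821717 0.11571417] 0.06841503391627692 0.6139221199555323 [-0.03224719 -2.06261719 -0.44874426] 9.85
```

Call:
step_arm([
  [0.9,0,-0.1,0,0,0,0],
  [0.9,0.03,-0.2,0,0,0,0],
  [0.9,0.03,-0.2,0,0,0,0],
  [0.9,0.03,-0.2,0,0,0,0],
])

```text
time: 10.23
tool_pos: [0.583, 0.0865, 0.1161]
tool_rot: [3.142, -0.0, 0.148]
contact_force: [0.7, 0.1, 0.2]
opening: 0.0823
grip_force: 0.0
```

Call:
step_arm([
  [0.3,0,0,0,0,0,0],
  [0.3,0,0,0,0,0,0],
  [0.3,0,0,0,0,0,0],
  [0.3,0,0,0,0,0,0],
  [0.3,0,0,0,0,0,0],
])

```text
time: 10.65
tool_pos: [0.5829, 0.0881, 0.1172]
tool_rot: [-3.139, -0.001, 0.148]
contact_force: [-5.3, 6.7, 11.2]
opening: 0.054
grip_force: 8.2
```

Call:
step_arm([
  [0.3,0,0,0,0,0,0],
  [0.3,0,0,0,0,0,0],
  [0.3,0,0,0,0,0,0],
  [0.3,0,0,0,0,0,0],
  [0.3,0,0,0,0,0,0],
])

```text
time: 11.07
tool_pos: [0.583, 0.0881, 0.1179]
tool_rot: [-3.14, -0.002, 0.148]
contact_force: [-4.4, 6.0, 11.8]
opening: 0.0384
grip_force: 10.0
```

```bash
python3 look.py w9
```

```text
axis px [350. 216.] [512. 216.]
red 976 cols 422 449 rows 194 240
   clamp mm [-1.2 -0.6]
   clamp mm [17.8 -0.6]
grn 3851 cols 432 514 rows 180 250
   clamp mm [-8.9 12.2]
   clamp mm [39.5 12.3]
[0.58304061 0.0881498  0.11791703] 0.03836377390663177 10.000825077295303 [-4.43543121  6.00054643 11.77459271] 11.0667
```

Call:
step_arm([
  [0.9,0,0,0,0,0,0],
  [0.9,0,0,0,0,0,0],
  [0.9,0,0.05,0,0,0,0],
  [0.9,0,0.1,0,0,0,0],
  [0.9,0,0.1,0,0,0,0],
])

```text
time: 11.53
tool_pos: [0.5828, 0.0873, 0.1157]
tool_rot: [3.141, 0.001, 0.148]
contact_force: [-1.7, 0.1, 0.5]
opening: 0.0667
grip_force: 0.0
```

Call:
step_arm([
  [0.9,0,0,0,0,0,0],
  [0.9,0,0,0,0,0,0],
  [0.9,0,0,0,0,0,0],
  [0.9,0,0,0,0,0,0],
])

```text
time: 11.87
tool_pos: [0.5829, 0.0874, 0.1159]
tool_rot: [3.141, 0.0, 0.148]
contact_force: [0.5, 0.5, 0.4]
opening: 0.0824
grip_force: 0.0
```

```bash
python3 look.py w10
```

```text
axis px [349. 216.] [513. 216.]
red 984 cols 330 448 rows 194 240
   clamp mm [-63.1  -0.6]
   clamp mm [17.2 -0.5]
grn 3689 cols 431 514 rows 181 250
   clamp mm [-9.4 12.3]
   clamp mm [39.2 12.4]
[0.58291056 0.0873822  0.11594804] 0.08236127018384012 0.0 [0.51949702 0.47341897 0.39841366] 11.8667
```

Call:
step_arm([
  [0.3,0,0,0,0,0,0],
  [0.3,0,0,0,0,0,0],
  [0.3,0,0,0,0,0,0],
  [0.3,0,0,0,0,0,0],
  [0.3,0,0,0,0,0,0],
], grip_force=9)

```text
time: 12.33
tool_pos: [0.583, 0.0881, 0.1173]
tool_rot: [-3.141, -0.001, 0.148]
contact_force: [-4.9, 2.9, 11.6]
opening: 0.0544
grip_force: 8.5
```

Call:
step_arm([
  [0.3,0,0,0,0,0,0],
  [0.3,0,0,0,0,0,0],
  [0.3,0,0,0,0,0,0],
  [0.3,0,0,0,0,0,0],
  [0.3,0,0,0,0,0,0],
])

```text
time: 12.75
tool_pos: [0.5832, 0.0882, 0.118]
tool_rot: [-3.141, -0.002, 0.148]
contact_force: [-4.4, 2.9, 12.1]
opening: 0.0381
grip_force: 9.0
```

```bash
python3 look.py w11
```

```text
axis px [350. 216.] [512. 216.]
red 959 cols 436 465 rows 194 240
   clamp mm [ 8.5 -0.6]
   clamp mm [28.9 -0.5]
grn 3127 cols 434 511 rows 181 250
   clamp mm [-7.6 12.8]
   clamp mm [37.9 12.9]
[0.58315109 0.08817863 0.11797692] 0.038069856666750716 8.999023586511612 [-4.39950888  2.86492607 12.07422583] 12.75
```

The mask's right edge is the pad's top rim at z=60 mm, not 44, which biased those readings by 6–8 mm. That puts the start near jaw≈0, so after three full strokes the jaw should be on the 36 mm tooth. I release and measure again at the right height.

Call:
step_arm([
  [0.9,0,0,0,0,0,0],
  [0.9,0,0,0,0,0,0],
  [0.9,0,0,0,0,0,0],
  [0.9,0,0,0,0,0,0],
  [0.9,0,0,0,0,0,0],
])

```text
time: 13.22
tool_pos: [0.5828, 0.0872, 0.1157]
tool_rot: [3.141, 0.001, 0.148]
contact_force: [-0.9, 0.2, 0.1]
opening: 0.0669
grip_force: 0.0
```

Call:
step_arm([
  [0.9,0,0,0,0,0,0],
  [0.9,0,0,0,0,0,0],
  [0.9,0,0,0,0,0,0],
  [0.9,0,0,0,0,0,0],
])

```text
time: 13.55
tool_pos: [0.5829, 0.0874, 0.116]
tool_rot: [3.141, 0.0, 0.148]
contact_force: [0.2, 0.4, -0.7]
opening: 0.0823
grip_force: 0.0
```

```bash
sed -i 's/\.044 if n=="red" else/.058 if n=="red" else/' look.py; python3 look.py w12
python3 - <<'E'
from h import *
a=cv2.imread("pics/w6.png"); b=cv2.imread("pics/w12.png")
f=lambda i:cv2.resize(i[150:280,330:530],None,fx=2,fy=2,interpolation=cv2.INTER_CUBIC)
r=[f(cv2.imread(f"pics/{n}.png")) for n in("w6","w10","w11","w12")]
cv2.imwrite("pics/cmp.png",np.vstack([np.hstack(r[:2]),np.hstack(r[2:])])[:600,:800])
E
```

```text
axis px [350. 216.] [513. 216.]
red 1014 cols 329 465 rows 194 240
   clamp mm [-65.8   3.7]
   clamp mm [21.   3.8]
grn 3004 cols 433 512 rows 181 250
   clamp mm [-8.4 12.9]
   clamp mm [37.9 13. ]
[0.58293901 0.08742742 0.11596002] 0.08231774651071923 0.0 [ 0.21057224  0.39769667 -0.74060187] 13.55
```

View pics/cmp.png

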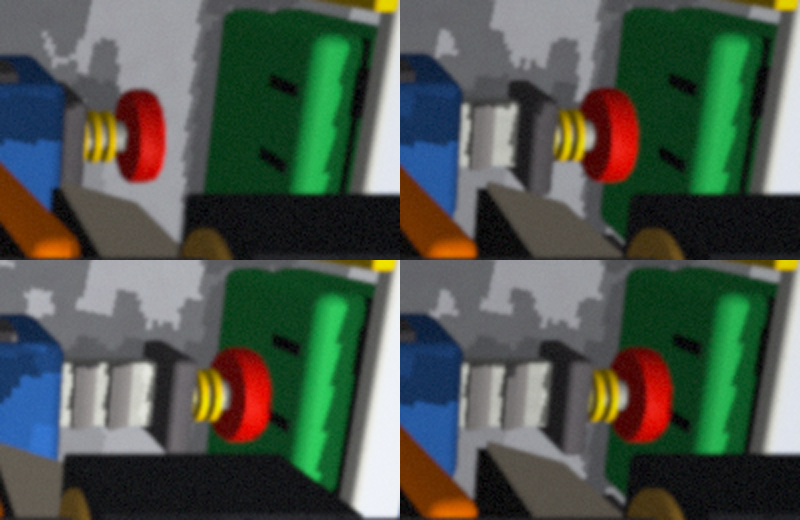

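Bottom right: after three strokes the red pad (crop 640,395) just touches the case with its spring nearly relaxed, so the jaw is near 36 mm. For the last squeeze I need about 7 mm more, with an opening near 50 mm.

Call:
step_arm([
  [0.52,0,0,0,0,0,0],
  [0.52,0,0,0,0,0,0],
  [0.52,0,0,0,0,0,0],
  [0.52,0,0,0,0,0,0],
  [0.52,0,0,0,0,0,0],
], grip_force=10)

```text
time: 14.02
tool_pos: [0.5829, 0.0882, 0.1171]
tool_rot: [-3.141, -0.001, 0.148]
contact_force: [-3.3, 2.4, 7.5]
opening: 0.0565
grip_force: 9.9
```

Call:
step_arm([
  [0.52,0,0,0,0,0,0],
  [0.52,0,0,0,0,0,0],
  [0.52,0,0,0,0,0,0],
  [0.52,0,0,0,0,0,0],
  [0.52,0,0,0,0,0,0],
])

```text
time: 14.43
tool_pos: [0.583, 0.0882, 0.1173]
tool_rot: [-3.141, -0.001, 0.148]
contact_force: [-3.4, 3.3, 8.8]
opening: 0.0541
grip_force: 10.0
```

```bash
python3 look.py w13
```

```text
axis px [350. 216.] [513. 216.]
red 809 cols 437 465 rows 194 240
   clamp mm [2.4 3.6]
   clamp mm [20.9  3.7]
grn 3079 cols 434 512 rows 180 247
   clamp mm [-8.1 14. ]
   clamp mm [37.8 14. ]
[0.58297091 0.08821579 0.11734873] 0.05406203362995509 9.99487818684429 [-3.38972428  3.28232039  8.8218354 ] 14.4333
```

Call:
step_arm([
  [0.52,0,0,0,0,0,0],
  [0.52,0,0,0,0,0,0],
  [0.52,0,0,0,0,0,0],
  [0.52,0,0,0,0,0,0],
  [0.52,0,0,0,0,0,0],
], grip_force=12)

```text
time: 14.9
tool_pos: [0.583, 0.0882, 0.1177]
tool_rot: [-3.141, -0.001, 0.148]
contact_force: [-4.1, 3.0, 10.9]
opening: 0.0486
grip_force: 12.0
```

Call:
step_arm([
  [0.52,0,0,0,0,0,0],
  [0.52,0,0,0,0,0,0],
  [0.52,0,0,0,0,0,0],
  [0.52,0,0,0,0,0,0],
  [0.52,0,0,0,0,0,0],
])

```text
time: 15.32
tool_pos: [0.583, 0.0883, 0.1177]
tool_rot: [-3.141, -0.001, 0.148]
contact_force: [-4.7, 3.8, 10.7]
opening: 0.0485
grip_force: 12.0
```

```bash
python3 look.py w14; python3 - <<'E'
# spring length: yellow coil span between head and pad on the axis rows
import cv2,numpy as np
for n in("w6","w8","w10","w11","w12","w13","w14"):
    i=cv2.imread(f"pics/{n}.png"); h=cv2.cvtColor(i,cv2.COLOR_BGR2HSV)[200:236,350:480]
    y=cv2.inRange(h,(22,120,60),(35,255,255)); r=cv2.inRange(h,(0,150,70),(5,255,255))|cv2.inRange(h,(172,150,70),(180,255,255))
    L=[np.where(v)[0].min()+350 for v in y[12:24] if v.any()]; P=[np.where(v)[0].max()+350 for v in r[12:24] if v.any()]
    print(n,"coil left",np.median(L),"pad front",np.median(P),"len",np.median(P)-np.median(L))
E
```

```text
axis px [350. 216.] [512. 216.]
red 907 cols 438 466 rows 194 239
   clamp mm [3.2 3.6]
   clamp mm [21.7  3.6]
grn 3105 cols 435 511 rows 180 250
   clamp mm [-7.3 13.3]
   clamp mm [37.5 13.4]
[0.58296758 0.08825357 0.11769574] 0.048497473890419855 11.996543722925708 [-4.69307194  3.83849927 10.74031988] 15.3167
w6 coil left 372.0 pad front 411.0 len 39.0
w8 coil left 390.0 pad front 430.5 len 40.5
w10 coil left 408.5 pad front 448.0 len 39.5
w11 coil left 429.0 pad front 464.0 len 35.0
w12 coil left 426.5 pad front 464.0 len 37.5
w13 coil left 436.0 pad front 465.0 len 29.0
w14 coil left 439.0 pad front 465.0 len 26.0
```

12 N overshot slightly: the opening gives about 8 mm of spring travel. I ease the grip in small steps. The force at which the jaw starts to slip back will also show the spring load.

Call:
step_arm([
  [0.52,0,0,0,0,0,0],
  [0.52,0,0,0,0,0,0],
  [0.52,0,0,0,0,0,0],
  [0.52,0,0,0,0,0,0],
], grip_force=11.3)

```text
time: 15.7
tool_pos: [0.583, 0.0882, 0.1177]
tool_rot: [-3.141, -0.001, 0.148]
contact_force: [-3.9, 2.8, 11.2]
opening: 0.0488
grip_force: 11.3
```

Call:
step_arm([
  [0.52,0,0,0,0,0,0],
  [0.52,0,0,0,0,0,0],
  [0.52,0,0,0,0,0,0],
  [0.52,0,0,0,0,0,0],
], grip_force=10.7)

```text
time: 16.03
tool_pos: [0.583, 0.0882, 0.1177]
tool_rot: [-3.141, -0.001, 0.148]
contact_force: [-4.3, 2.8, 10.3]
opening: 0.0491
grip_force: 10.7
```

Call:
step_arm([
  [0.52,0,0,0,0,0,0],
  [0.52,0,0,0,0,0,0],
  [0.52,0,0,0,0,0,0],
  [0.52,0,0,0,0,0,0],
  [0.52,0,0,0,0,0,0],
], grip_force=10.2)

```text
time: 16.45
tool_pos: [0.583, 0.0882, 0.1177]
tool_rot: [-3.141, -0.001, 0.148]
contact_force: [-5.1, 2.8, 10.0]
opening: 0.0493
grip_force: 10.2
```

Call:
step_arm([
  [0.52,0,0,0,0,0,0],
  [0.52,0,0,0,0,0,0],
  [0.52,0,0,0,0,0,0],
  [0.52,0,0,0,0,0,0],
  [0.52,0,0,0,0,0,0],
], grip_force=9.7)

```text
time: 16.87
tool_pos: [0.583, 0.0882, 0.1177]
tool_rot: [-3.141, -0.001, 0.148]
contact_force: [-4.9, 3.8, 11.3]
opening: 0.0491
grip_force: 9.7
```

```bash
python3 look.py w15 | tail -1; python3 - <<'E'
import cv2,numpy as np
I={n:cv2.resize(cv2.imread(f"pics/{n}.png")[185:245,380:500],None,fx=8,fy=8,interpolation=cv2.INTER_CUBIC) for n in("w10","w11","w12","w13","w14","w15")}
ref=I["w12"]
def loc(n,c0,c1,r0=192,r1=236):
    t=ref[(r0-185)*8:(r1-185)*8,(c0-380)*8:(c1-380)*8]; m=cv2.matchTemplate(I[n],t,cv2.TM_CCOEFF_NORMED); _,v,_,p=cv2.minMaxLoc(m); return p[0]/8+380-c0,round(v,2)
for n in I: h,p=loc(n,408,424),loc(n,445,470); print(n,"head",h,"pad",p,"compr. rel w12 mm",round((h[0]-p[0])/1.5,2))
E
```

```text
[0.58296586 0.08821126 0.11767545] 0.04905427647433952 9.696305310353637 [-4.85029569  3.7624068  11.28678925] 16.8667
w10 head (-17.25, 0.97) pad (-16.75, 0.98) compr. rel w12 mm -0.33
w11 head (2.0, 0.99) pad (-0.25, 0.99) compr. rel w12 mm 1.5
w12 head (0.0, 1.0) pad (0.0, 1.0) compr. rel w12 mm 0.0
w13 head (9.375, 0.99) pad (1.375, 0.88) compr. rel w12 mm 5.33
w14 head (12.25, 0.98) pad (0.375, 0.99) compr. rel w12 mm 7.92
w15 head (12.25, 0.98) pad (0.375, 0.99) compr. rel w12 mm 7.92
```

Template tracking of the head against the pad puts the spring at about 8.2 mm in. I ease slightly towards 7 mm.

Call:
step_arm([
  [0.52,0,0,0,0,0,0],
  [0.52,0,0,0,0,0,0],
  [0.52,0,0,0,0,0,0],
  [0.52,0,0,0,0,0,0],
  [0.52,0,0,0,0,0,0],
], grip_force=9.2)

```text
time: 17.33
tool_pos: [0.583, 0.0882, 0.1176]
tool_rot: [-3.141, -0.001, 0.148]
contact_force: [-4.7, 2.4, 9.2]
opening: 0.0499
grip_force: 9.2
```

Call:
step_arm([
  [0.52,0,0,0,0,0,0],
  [0.52,0,0,0,0,0,0],
  [0.52,0,0,0,0,0,0],
  [0.52,0,0,0,0,0,0],
  [0.52,0,0,0,0,0,0],
], grip_force=8.8)

```text
time: 17.75
tool_pos: [0.583, 0.0882, 0.1175]
tool_rot: [-3.141, -0.001, 0.148]
contact_force: [-4.2, 2.2, 9.1]
opening: 0.0514
grip_force: 8.8
```

Call:
step_arm([
  [0.52,0,0,0,0,0,0],
  [0.52,0,0,0,0,0,0],
  [0.52,0,0,0,0,0,0],
  [0.52,0,0,0,0,0,0],
  [0.52,0,0,0,0,0,0],
], grip_force=9.8)

```text
time: 18.17
tool_pos: [0.583, 0.0882, 0.1175]
tool_rot: [-3.141, -0.001, 0.148]
contact_force: [-4.6, 3.1, 9.6]
opening: 0.0513
grip_force: 9.8
```

Call:
step_arm([
  [0.52,0,0,0,0,0,0],
  [0.52,0,0,0,0,0,0],
  [0.52,0,0,0,0,0,0],
  [0.52,0,0,0,0,0,0],
  [0.52,0,0,0,0,0,0],
])

```text
time: 18.58
tool_pos: [0.583, 0.0882, 0.1175]
tool_rot: [-3.141, -0.001, 0.148]
contact_force: [-4.0, 3.0, 9.9]
opening: 0.0512
grip_force: 9.8
```

```bash
python3 look.py w16 | tail -1; python3 - <<'E'
import cv2,numpy as np
I={n:cv2.resize(cv2.imread(f"pics/{n}.png")[185:245,380:500],None,fx=8,fy=8,interpolation=cv2.INTER_CUBIC) for n in("w12","w14","w16")}
ref=I["w12"]
def loc(n,c0,c1,r0=192,r1=236):
    t=ref[(r0-185)*8:(r1-185)*8,(c0-380)*8:(c1-380)*8]; m=cv2.matchTemplate(I[n],t,cv2.TM_CCOEFF_NORMED); _,v,_,p=cv2.minMaxLoc(m); return p[0]/8+380-c0,round(v,2)
for n in I: h,p=loc(n,408,424),loc(n,445,470); print(n,h,p,(h[0]-p[0])/1.46+.3)
# bar still in catch: white bar/red tip pixels unchanged between w5-era and now
i=cv2.imread("pics/w16.png"); h=cv2.cvtColor(i,cv2.COLOR_BGR2HSV)
r=cv2.inRange(h[:190,450:],(0,150,70),(5,255,255))|cv2.inRange(h[:190,450:],(172,150,70),(180,255,255)); y,x=np.where(r); print("red tip px",len(x),x.mean()+450 if len(x) else 0,y.mean() if len(y) else 0)
y,x=np.where(cv2.inRange(h[:190,450:],(22,120,60),(35,255,255))); print("yellow px",len(x),x.mean()+450,y.mean())
E
```

```text
[0.58295105 0.08822195 0.11752004] 0.051212061352919946 9.796019217465073 [-3.9899966   2.96672768  9.85348526] 18.5833
w12 (0.0, 1.0) (0.0, 1.0) 0.3
w14 (12.25, 0.98) (0.375, 0.99) 8.433561643835617
w16 (10.875, 0.98) (0.625, 0.93) 7.32054794520548
red tip px 1671 544.0933572710951 108.19988031119091
yellow px 1629 494.03499079189686 139.24493554327807
```

Spring travel is about 7 mm and steady, the bar is still in the catch, and the levers are held at 9.8 N. Handing in.

```bash
python3 -c "
from cell import *
print(hand_in())"
```

```text
the job is handed in; nothing more can be done
None
```

The job is handed in: the hold-down bar lies in its yellow catch, and after three full strokes and a part squeeze the pad holds the green case against the end stop, spring about 7 mm in (8.4 mm at most, never solid), levers still squeezed at 9.8 N.

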